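# Lock a jar in the cam-lever jar vice

### The job

Get the honey jar ready for one-handed opening: stand it upright on the jar vice's base between the V-shaped jaw and the sprung pad and let go of it. Then, with the lever still up, turn the black tension nut clockwise until its white pointer stands in the green arc, and finally flip the red cam lever right over until it lies flat, so that the jar is locked firmly in the V. Don't tip or drop the jar, and leave the other things on the worktop where they are.

Things in the scene. Friction and masses are not known exactly. Their poses are not given: they have to be found in the camera images.
- jar_mid (a point): Centre (half-way up) of the loose honey jar: amber glass with a red lid, 100 mm high, round and upright, 60 mm in diameter below the lid, the lid (top 12 mm) 65 mm; 0.3 to 0.6 kg. z: the jar's axis.
- vice_seat (a point): On top of the fixed grey vice's 12 mm base plate (147 x 350 mm), under the axis of a jar home in the V. z up; +y to the V jaw, -y to pad, housing, lever; -x the front with the nut dial. V jaw and pad reach 40 and 50 mm above it. Open, the pad's face is 41 to 49 mm from it in -y: a jar may stand from home to 10 mm short; locking pushes it home. Open on both x sides.
- nut_grip (a point): Grip point of the tension nut, on its axis, 30 mm above its sloping plate. Black bar 14 mm thick, 46 mm long, from 24 mm below this point (a 46 mm wide disc) to 12 mm above. z: nut axis, out of the plate, leaning 29 degrees from vertical to the vice's front right (-x, -y); y: along the bar to the white pointer; x: across the bar, the way to pinch it. Turns with the nut.
- nut (a joint): Nut angle, rad, 0 to 2.6: grows clockwise seen from above (about minus z of nut_grip); stays where left, turns with about 0.12 N m. The green arc covers 1.35 to 1.85, its middle is at 1.6. Starts too loose at 0.2 to 0.6. Each rad moves pad and lever 4 mm towards the jaw.
- lever_grip (a point): Middle of the thickness of the cam lever's red handle, 100 mm from its pivot. Flat bar, 26 mm wide (along the vice's x), 14 mm thick, reaching 128 mm from the pivot. z: along the lever away from the pivot; y: square to its flat, to the V jaw when the lever is up, upward when shut.
- lever_pivot (a point): Pivot axis of the cam lever, which runs along the vice's x, 60 mm above the worktop; it moves with the pad as the nut turns. Axes as vice_seat.
- lever (a joint): Lever angle, rad: 0 = open, leaning 0.17 rad from upright to the vice's -y; 1.4 = shut, level, pointing to the vice's -y. Starts at 0 to 0.15; stays where left. Shutting needs 2 to 6 N at the handle, pushes the sprung pad 18 mm (spring 2 N per mm), and holds by friction.
- mug: The white mug with black waves, a bystander to leave alone; origin at the centre of its underside.
- garlic_bulb: The garlic bulb, a bystander to leave alone; origin at the centre of its underside.
- glass_mug: The clear glass mug with handle, a bystander to leave alone; origin at the centre of its underside.
- timer: The white and orange kitchen timer, a bystander to leave alone; origin at the centre of its underside.
- tin: The low food tin with a printed label, a bystander to leave alone; origin at the centre of its underside.
- tumbler: The green glass tumbler, a bystander to leave alone; origin at the centre of its underside.
There are look-alikes about, which are no part of the job. Leave any blue or yellow look-alike of the part that bears jar_mid alone.

How it is judged:
By the outcome, as a careful person would: the job done as asked, in the order asked, and still so for the second after the job is handed in, with the robot touching nothing.
It also fails if it takes over 67 s, if anything falls off the work surface, if the arm or the gripper's body presses on something with over 40 N, if the wrist force passes 120 N, or if a joint passes its speed limit or range.

### The arm

A 6-joint arm with a two-finger parallel gripper is mounted at the origin on a cart in front of the work surface, level with it; the furniture and walls round the work are solid. World frame = base frame: x ahead of the robot, y to its left, z up, the work surface at z = 0. Lengths are in m, angles in rad, forces in N, time in s.
With the tool pointing down it reaches from about 0.35 to 0.8 m from the base axis. Payload 7.3 kg.
Tool frame: the origin (TCP) lies between the finger pads; the fingertips stand 11 mm ahead of it and the grasp point (between the pads) lies 8 mm behind it; z points along the fingers, y is the line along which they close (so a half turn about z gives the same grasp; the last joint's range is limited). The gripper opens to 85 mm and grips with 20 to 120 N. Pads are 22 mm wide; open, the fingers measure 114 mm over their backs; the gripper's body (76 mm by 85 mm) begins 54 mm behind the grasp point. The pads swing forward as they close: fully open they stand 13 mm farther back than shut.
Start: joints at [-1.323, 0.342, 1.524, -0, 1.275, -0.146], TCP at [0.201, -0.485, 0.242] pointing down, gripper open.
Joint ranges: [-2.53, 2.53], [-0.77, 2.02], [0.04, 2.7], [-1, 4.14], [0.28, 2.66], [-3.11, 3.11]. Speed limits (rad/s): [2.57, 2.57, 3.14, 3.14, 3.14, 3.14].

### API

Orientations are given as a 3x3 rotation matrix whose columns are the frame's x, y, z axes.
In Python, from rig import get_obs, camera, camera_model, close_job gives the robot as it stands.
- The arm moves only by the tool step_arm, never from a script. Its argument "deltas" is a list of rows, each an object of numbers: "x", "y", "z": the shift along the tool's x, y, z in m; "wx", "wy", "wz": the turn, a rotation vector about the tool's x, y, z in rad; "fingers": the closure in counts, from 0 (fully open) to 255 (shut). In form: [{"x": .., "y": .., "z": .., "wx": .., "wy": .., "wz": .., "fingers": ..}, ...]. A call has 1 to 10 rows; each row shifts and turns the commanded pose from where the row before left it, along the tool's axes as they then stand; what a row does not reach is not made up. A row lasts 1/8 s, in which the tool goes at most 62.5 mm and 10.7 degrees, less where a joint would pass 70% of its speed; a pose out of reach is approached as far as the arm can. A call is refused whole if a number of a shift passes 0.0625 or a number of a turn 0.188, either way. A call with a gripper value outside its range is refused whole. The fingers move at their own pace and stop on an object; "newtons" is the grip in N (left out, the last holds). Time passes only in rows, so rows that do not move let the fingers close. It gives the time, the measured TCP pose, the force, the opening and the grip force at its end, in the units of the state.
- get_obs(): the state, without advancing time (a new reading comes with each control period).
- camera(name): name is "scene" or "side" or "wrist"; returns (picture, depth): 400x640x3 uint8, red, green, blue; 400x640 float32, m along the optical axis (not along the pixel's ray), 0 where there is no reading.
- camera_model(name): a dict with "fx", "fy", "cx", "cy" (pixels), "k1" (the pictures are not rectified: a ray, as slopes to the right and down, at radius r is drawn at 1 + k1 r^2 times it, then the intrinsics apply), "world_from_camera" (4x4, takes a point from camera to world coordinates). Camera axes: x right, y up, looking along -z (the intrinsics and any distortion apply to the point x, -y, -z); pixel columns grow to the right and rows downward; lengths in m; the calibration is good to about 2 mm. A picture is of the moment at which its call begins: read the wrist's pose just before it. camera_model takes no time and is no camera call; for the wrist camera it gives the pose at the moment of the call.
- close_job(): hands the job in; it is judged then, once.
The state is a dict: "clock": time; "joint_positions": joint angles; "joint_vel": joint speeds; "joint_efforts": joint torques, N m; "tcp_pos": TCP position; "orientation": TCP orientation; "wrist_force": force on the tool from outside, world axes, zero at the start; "moment": the same for the moment, N m; "grip_width": opening from 0.0 (shut) to 1.0 (fully open); "grip_force": force on a finger pad.
Only numpy, scipy, OpenCV 4.12 (cv2) and the standard library are available. Lean on these libraries where they do the work, as an engineer would, in place of code of your own. Each camera call takes 0.05 s, during which the arm holds its last target. There are 200 camera calls.

## Working session

There is one attempt and no reset: what is moved stays moved. The work goes in short steps, Python scripts to look and compute and a tool call to move; the robot and the scene stay as the last step left them, time stands still between calls to the robot, and variables do not carry over. Pictures are saved under pics/ and viewed, at most 10 in all, crops included, and the job is handed in when it is done.

Besides the shell and the picture viewer there is one more tool, called after "Call:" as a command line: name --argument value ..., lists and objects as JSON in quotes. step_arm: Moves the arm, as the interface text tells. Its arguments: {"type":"object","properties":{"deltas":{"type":"array"},"newtons":{"type":"number"}},"required":["deltas"]}

```bash
mkdir -p pics
cat > h.py <<'E'
import numpy as np, cv2
from rig import *
def ray(m,u,v):
    x=(u-m['cx'])/m['fx']; y=(v-m['cy'])/m['fy']; a,b=x,y
    for _ in range(20):
        s=1+m['k1']*(a*a+b*b); a,b=x/s,y/s
    return a,b
def pt(m,u,v,d):
    a,b=ray(m,u,v); W=np.array(m['world_from_camera'])
    return (W@np.array([a*d,-b*d,-d,1]))[:3]
def onz(m,u,v,z):
    a,b=ray(m,u,v); W=np.array(m['world_from_camera']); r=W[:3,:3]@np.array([a,-b,-1]); o=W[:3,3]
    return o+r*(z-o[2])/r[2]
def snap(n,f):
    m=camera_model(n); p,d=camera(n); cv2.imwrite(f'pics/{f}.png',p[:,:,::-1]); np.savez(f'pics/{f}.npz',p=p,d=d,m=np.array(m,dtype=object)); return m,p,d
def load(f):
    z=np.load(f'pics/{f}.npz',allow_pickle=True); return z['m'].item(),z['p'],z['d']
E
python3 - <<'E'
from h import *
a=snap('scene','s0');b=snap('side','d0')
cv2.imwrite('pics/both0.png',cv2.resize(np.vstack([a[1],b[1]])[:,:,::-1],(480,600)))
for m in(a[0],b[0]):print(m)
E
```

```text
{'fx': 505.48915393535884, 'fy': 505.48915393535884, 'cx': 310.3825639260287, 'cy': 196.4859024685405, 'k1': -0.16626462461830227, 'world_from_camera': array([[ 0.8809515 ,  0.21513287, -0.42147633, -0.19457789],
       [-0.47241487,  0.34833461, -0.80962164, -1.36015149],
       [-0.02736143,  0.91234908,  0.40849787,  0.84342159],
       [ 0.        ,  0.        ,  0.        ,  1.        ]])}
{'fx': 488.6945118113898, 'fy': 488.6945118113898, 'cx': 316.49736808721565, 'cy': 208.46986580018194, 'k1': -0.10124530736174933, 'world_from_camera': array([[-0.97309193,  0.15216394, -0.17302665,  0.23726882],
       [-0.23010139, -0.60243176,  0.76428353,  1.29137605],
       [ 0.01205964,  0.78353182,  0.62123462,  1.13495245],
       [ 0.        ,  0.        ,  0.        ,  1.        ]])}
```

View pics/s0.png

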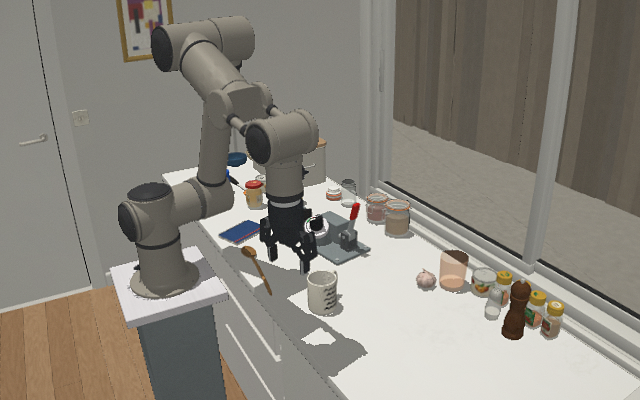

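View pics/d0.png

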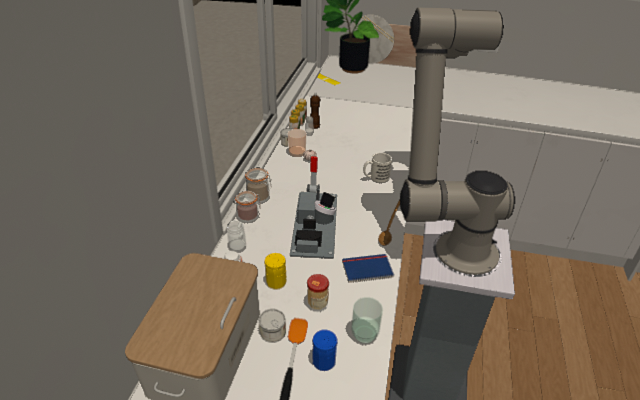

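Scene view: vice at (335,238), red-lidded jar at (254,193), white mug at (322,292). Side view: amber, red-lidded jar at (318,291), with all-yellow (275,270) and all-blue (324,350) look-alikes. The amber one with the red lid fits the description. I'll confirm it in an enlarged crop.

Run:
```python
from h import *
m,p,d=load('d0')
c=p[145:335,235:395,::-1]; cv2.imwrite('pics/c0.png',cv2.resize(c,None,fx=3.15,fy=3.15,interpolation=cv2.INTER_CUBIC))
P=np.array([[pt(m,u,v,d[v,u]) if d[v,u]>0 else [9,9,9] for u in range(640)] for v in range(400)]); np.save('pics/P0.npy',P)
print(m['world_from_camera'][:,3])
for n,(u,v) in dict(lid=(318,282),yel=(275,260),blue=(324,338),corn=(336,256),tumb=(367,308),tin=(272,322),hand=(313,165)).items(): print(n,P[v,u].round(3))
# lid: red pixels
q=p.astype(int); red=(q[...,0]>110)&(q[...,1]<70)&(q[...,2]<70)
for n,(a,b,c_,e) in dict(lid=(300,335,270,300),lev=(300,325,145,190)).items():
  M=np.zeros_like(red);M[c_:e,a:b]=red[c_:e,a:b]; X=P[M]; X=X[X[:,0]<5]; print(n,len(X),X.mean(0).round(3),X.min(0).round(3),X.max(0).round(3)); 
  if n=='lid':
    T=X[X[:,2]>.094]; print(len(T),T.min(0),T.max(0),(T.min(0)+T.max(0))/2)
# base plate points z 0.008..0.016
reg=P[180:262,285:345].reshape(-1,3); B=reg[(abs(reg[:,2]-.012)<.004)]
print(len(B)); r=cv2.minAreaRect(B[:,:2].astype(np.float32)*1000); print(r,cv2.boxPoints(r))
```

```text
[0.23726882 1.29137605 1.13495245 1.        ]
lid [0.443 0.347 0.099]
yel [0.59  0.288 0.097]
blue [0.384 0.535 0.1  ]
corn [ 0.432  0.124 -0.004]
tumb [0.293 0.382 0.067]
tin [0.542 0.481 0.051]
hand [ 0.581 -0.16   0.154]
lid 214 [0.443 0.347 0.098] [0.413 0.316 0.088] [0.474 0.38  0.104]
197 [0.41303426 0.31559748 0.09404174] [0.47441748 0.37958482 0.1043952 ] [0.44372587 0.34759115 0.09921847]
lev 92 [ 0.58  -0.162  0.158] [ 0.569 -0.178  0.128] [ 0.592 -0.146  0.188]
956
((545.5318603515625, -37.52424621582031), (177.00193786621094, 450.04840087890625), 15.847248077392578) [[ 398.94635  154.78021]
 [ 521.8427  -278.16327]
 [ 692.1174  -229.8287 ]
 [ 569.221    203.11478]]
```

View pics/c0.png

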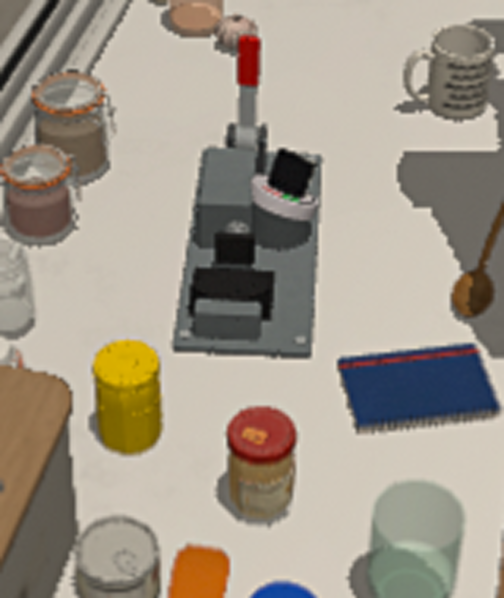

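The crop confirms it: amber jar with red lid at crop (262,462), clear of the yellow one (127,395). The vice has its V jaw at crop (230,300), pad at (235,245) and nut at (290,172). Next I'll work out the corners, then take a close look with the wrist camera.

Run:
```python
from h import *
m,p,d=load('d0')
C=[onz(m,235+x/3.15,145+y/3.15,.012)[:2] for x,y in((175,350),(310,355),(322,155))]
print(np.round(C,3)); 
for a,b in((0,1),(1,2)):
  v=C[b]-C[a]; print(np.linalg.norm(v),np.degrees(np.arctan2(v[1],v[0])))
o=get_obs(); print(o['tcp_pos'],np.round(o['orientation'],3)); 
W=camera_model('wrist'); w=W['world_from_camera']; print(np.round(o['orientation'].T@(w[:3,3]-o['tcp_pos']) if hasattr(o['orientation'],'T') else np.array(o['orientation']).T@(w[:3,3]-np.array(o['tcp_pos'])),3), np.round(np.array(o['orientation']).T@w[:3,:3],2),W['fx'])
```

```text
[[ 0.575  0.177]
 [ 0.436  0.15 ]
 [ 0.493 -0.196]]
0.1411949179776607 -169.00668484720754
0.3499303195050865 -80.64117168261333
[ 0.20136243 -0.4844793   0.24170469] [[ 0.923  0.384 -0.   ]
 [ 0.384 -0.923  0.001]
 [ 0.    -0.001 -1.   ]]
[ 0.068  0.    -0.132] [[ 0.    0.96  0.27]
 [ 1.   -0.    0.  ]
 [ 0.    0.27 -0.96]] 275.8430396693701
```

Call:
step_arm --deltas '[{"z":-0.011,"wz":-0.168},{"z":-0.011,"wz":-0.168},{"z":-0.011,"wz":-0.168},{"z":-0.011,"wz":-0.168},{"z":-0.011,"wz":-0.168},{"z":-0.011,"wz":-0.168},{"z":-0.011,"wz":-0.168},{"z":-0.011,"wz":-0.168}]'

```text
validation failed for argument at $.de...
```

Call:
step_arm --deltas '[{"x":0.0486,"y":0.0388},{"x":0.0486,"y":0.0388},{"x":0.0486,"y":0.0388},{"x":0.0486,"y":0.0388},{"x":0.0486,"y":0.0388},{"x":0.0486,"y":0.0388},{"x":0.0486,"y":0.0388},{"x":0.0486,"y":0.0388},{"x":0.0486,"y":0.0388},{"x":0.0486,"y":0.0388}]'

```text
validation failed for argument at $.de...
```

Run:
```python
from h import *
o=get_obs(); print(o['clock'],o['tcp_pos'],np.round(o['orientation'],3),o['joint_positions'])
m,p,d=snap('wrist','w1'); cv2.imwrite('pics/w1b.png',cv2.resize(p[:,:,::-1],(800,500),interpolation=cv2.INTER_CUBIC))
```

```text
0.1 [ 0.20136243 -0.4844793   0.24170469] [[ 0.923  0.384 -0.   ]
 [ 0.384 -0.923  0.001]
 [ 0.    -0.001 -1.   ]] [-1.32300663e+00  3.42642513e-01  1.52491068e+00 -4.16387466e-05
  1.27540618e+00 -1.45982636e-01]
```

View pics/w1b.png

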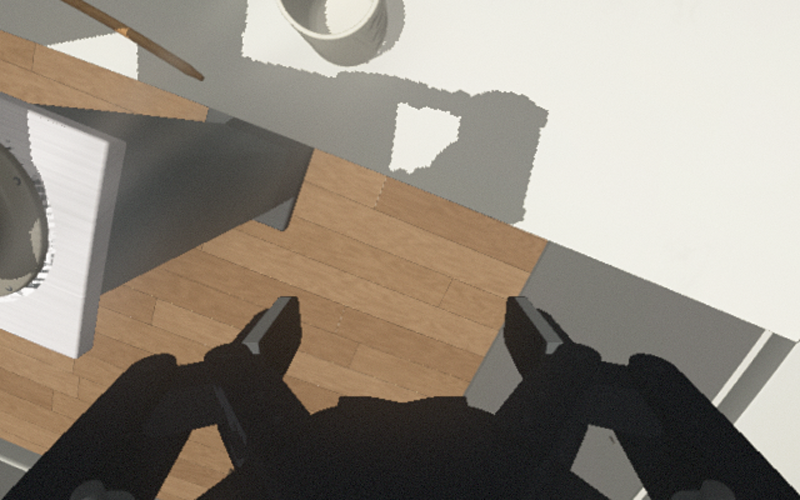

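The picture shows only floor and mug because the move was refused. I'll send it again with every field filled in.

Call:
step_arm --deltas '[{"x":0,"y":0,"z":-0.011,"wx":0,"wy":0,"wz":-0.168,"fingers":0},{"x":0,"y":0,"z":-0.011,"wx":0,"wy":0,"wz":-0.168,"fingers":0},{"x":0,"y":0,"z":-0.011,"wx":0,"wy":0,"wz":-0.168,"fingers":0},{"x":0,"y":0,"z":-0.011,"wx":0,"wy":0,"wz":-0.168,"fingers":0},{"x":0,"y":0,"z":-0.011,"wx":0,"wy":0,"wz":-0.168,"fingers":0},{"x":0,"y":0,"z":-0.011,"wx":0,"wy":0,"wz":-0.168,"fingers":0},{"x":0,"y":0,"z":-0.011,"wx":0,"wy":0,"wz":-0.168,"fingers":0},{"x":0,"y":0,"z":-0.011,"wx":0,"wy":0,"wz":-0.168,"fingers":0}]'

```text
clock: 1.15
tcp_pos: [0.2014, -0.4847, 0.3304]
orientation: [[-0.172, 0.985, -0.0], [0.985, 0.172, 0.001], [0.001, -0.0, -1.0]]
wrist_force: [-0.3, -0.7, -1.2]
grip_width: 0.997
grip_force: 0.0
```

Call:
step_arm --deltas '[{"x":0.044,"y":0.0416,"z":0,"wx":0,"wy":0,"wz":0,"fingers":0},{"x":0.044,"y":0.0416,"z":0,"wx":0,"wy":0,"wz":0,"fingers":0},{"x":0.044,"y":0.0416,"z":0,"wx":0,"wy":0,"wz":0,"fingers":0},{"x":0.044,"y":0.0416,"z":0,"wx":0,"wy":0,"wz":0,"fingers":0},{"x":0.044,"y":0.0416,"z":0,"wx":0,"wy":0,"wz":0,"fingers":0},{"x":0.044,"y":0.0416,"z":0,"wx":0,"wy":0,"wz":0,"fingers":0},{"x":0.044,"y":0.0416,"z":0,"wx":0,"wy":0,"wz":0,"fingers":0},{"x":0.044,"y":0.0416,"z":0,"wx":0,"wy":0,"wz":0,"fingers":0},{"x":0.044,"y":0.0416,"z":0,"wx":0,"wy":0,"wz":0,"fingers":0},{"x":0,"y":0,"z":0,"wx":0,"wy":0,"wz":0,"fingers":0}]'

```text
clock: 2.4
tcp_pos: [0.506, -0.0286, 0.3295]
orientation: [[-0.172, 0.985, -0.001], [0.985, 0.172, 0.001], [0.001, -0.001, -1.0]]
wrist_force: [-0.4, -0.7, -0.2]
grip_width: 0.997
grip_force: 0.0
```

Run:
```python
from h import *
m,p,d=snap('wrist','w2'); cv2.imwrite('pics/w2b.png',cv2.resize(p[:,:,::-1],(800,500),interpolation=cv2.INTER_CUBIC))
P=np.array([[pt(m,u,v,d[v,u]) if d[v,u]>0 else [9,9,9] for u in range(640)] for v in range(400)]); np.save('pics/P2.npy',P)
```

```text
(no output)
```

View pics/w2b.png

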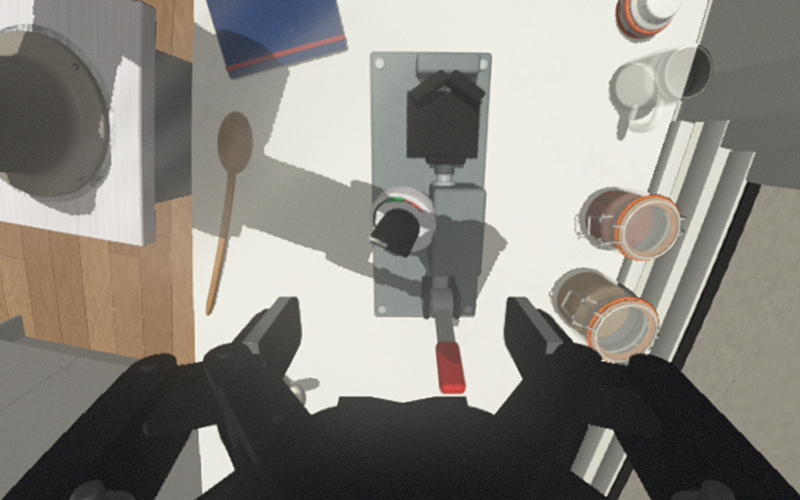

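The wrist view shows the plate corners at (371,52), (491,52), (476,317) and (372,317), the V jaw at (446,90), pad at (443,135), nut at (400,232) and lever at (448,365). Next I'll fit the vice frame.

Run:
```python
from h import *
m,p,d=load('w2');P=np.load('pics/P2.npy')
C=np.array([onz(m,x*.8,y*.8,.012)[:2] for x,y in((371,52),(491,52),(476,317),(372,317))]);print(C.round(3))
r=cv2.minAreaRect(C.astype(np.float32)*1000);print(r)
e=(C[0]-C[3]+C[1]-C[2]);yaw=np.arctan2(e[1],e[0])-np.pi/2;print('yaw',np.degrees(yaw))
c=C.mean(0);R=np.array([[np.cos(yaw),-np.sin(yaw)],[np.sin(yaw),np.cos(yaw)]])
Q=P.copy();Q[...,:2]=(P[...,:2]-c)@R
# print height map (mm) in vice frame, 8mm grid
print('c',c)
for src in('w2','d0'):
  q=Q if src=='w2' else None
  if q is None:
    q=np.load('pics/P0.npy').copy(); q[...,:2]=(q[...,:2]-c)@R
  f=q.reshape(-1,3)*1000; f=f[(abs(f[:,0])<76)&(f[:,1]>-40)&(f[:,1]<178)]
  xs=np.arange(-72,76,8)
  print(src,'x:',xs)
  for y in range(172,0,-6):
    print(y,' '.join('%3d'%np.median(f[s,2]) if (s:=(abs(f[:,0]-x)<4)&(abs(f[:,1]-y)<3)).any() else ' ..' for x in xs))
```

```text
[[ 0.439  0.139]
 [ 0.579  0.164]
 [ 0.64  -0.178]
 [ 0.492 -0.204]]
((535.5499267578125, -20.132705688476562), (150.53517150878906, 347.9540710449219), 10.07819938659668)
yaw 9.45188617832136
c [ 0.53739885 -0.01968062]
w2 x: [-72 -64 -56 -48 -40 -32 -24 -16  -8   0   8  16  24  32  40  48  56  64
  72]
172  10  12  12  11  11  11  11  11  ..  ..  ..  ..  10  ..  ..  ..  11  11  11
166  10  14  12  12  12  12  12  48  50  49  50  51  51  51  51  51  15  13  11
160  10  15  12  12  12  12  12  50  52  51  52  52  52  52  52  52  15  15  11
154  11  12  12  12  12  12  12  51  52  52  52  52  51  52  52  51  12  12  11
148  11  12  12  12  12  12  12  50  51  52  51  52  52  51  51  51  12  12  11
142  11  12  12  12  12  12  12  14  34  51  52  50  52  51  42  28  12  12  10
136  11  12  12  12  12  11  12  12  52  52  52  35  51  52  52  50  12  12  11
130  10  12  12  12  11  12  13  51  52  51  19  12  25  51  52  52  51  11  11
124  11  12  12  12  12  11  50  52  51  14  12  13  12  20  47  52  51  12  11
118  11  12  12  12  12  12  20  51  13  12  12  12  13  13  13  39  50  1
[... 3196 characters left out ...]
8  13  11  13  12  11  10  10  43  42  37  26  55  42  13  14  10  12
46  -1   9  15  12  13  13  12   9  14  17  11  11  12  10   9  10  10  10  11
40   1  10  14  10  10  12  14  11  10  ..  ..  ..  55  ..  ..  12  13  10  11
34   1  14  12  11  10  12  12  11  11  ..  ..  ..  50  80  ..  12  13  13  11
28  -2  14   9  11  12  12  ..  12  12  12  57  53  60  71  73  30  33   6  10
22   2  11  12  13  69  73  71  15  12  58  66  67  72  56  60  52  48  24  10
16   5  11  11  66  61  37  42  71  60  29  73  70  66  77  76  47  69  37  12
10   7  14  57  45  34  37  35  43  34  75  69  79  82  79  79  79  83  46  10
4   8  59  19  20  43  64  52  51  42  72  80  82  80  80  80  79  82  44   9
```

Run:
```python
from h import *
m,p,d=load('w2');P=np.load('pics/P2.npy');rows,cols=np.mgrid[:400,:640]
reg=(P[...,2]>.0095)&(P[...,2]<.1)&(cols>285)&(cols<402)&(rows>30)&(rows<262)
r=cv2.minAreaRect(P[reg][:,:2].astype(np.float32)*1000);print('rect',r)
c=np.array([.5374,-.0197])
for yd in(9.5,):
  yaw=np.radians(yd);R=np.array([[np.cos(yaw),-np.sin(yaw)],[np.sin(yaw),np.cos(yaw)]])
  Q=P.copy();Q[...,:2]=(P[...,:2]-c)@R;Q*=1000
  # plate edges by row
  for y in(165,100,70,40):
    s=reg&(abs(Q[...,1]-y)<3);print('edges',y,np.percentile(Q[s][:,0],[.5,99.5]).round(1))
  s=reg&(abs(Q[...,0]+45)<15);print('y ends',np.percentile(Q[s][:,1],[.5,99.5]).round(1))
  # V edges: for x, lowest y with z>44 in y 110..150
  L=[]
  for x in range(-20,56,3):
    s=(abs(Q[...,0]-x)<2)&(Q[...,2]>46)&(Q[...,2]<56)&(Q[...,1]>105)&(Q[...,1]<150)
    L.append((x,round(float(Q[s][:,1].min()),1) if s.any() else None))
  print(L)
  s=(Q[...,2]>57)&(Q[...,2]<66)&(abs(Q[...,1]-50)<15);print('pad',Q[s].min(0),Q[s].max(0))
  hv=cv2.cvtColor(p,cv2.COLOR_RGB2HSV)
  red=(p[...,0]>110)&(p[...,1]<70)&(p[...,2]<70)&(cols>340)&(cols<380)&(rows>265)&(rows<320)
  print('lever',red.sum(),Q[red].min(0).round(),Q[red].max(0).round(),P[red].mean(0))
  g=(hv[...,0]>40)&(hv[...,0]<85)&(hv[...,1]>70)&(cols>295)&(cols<350)&(rows>145)&(rows<210)
  print('green',g.sum(),Q[g].mean(0),[int(cols[g].mean()),int(rows[g].mean())])
  blk=(p.max(2)<50)&(cols>290)&(cols<340)&(rows>155)&(rows<210)&(Q[...,2]>85)&(Q[...,2]<140)
  print('black',blk.sum(),Q[blk].mean(0),Q[blk].min(0),Q[blk].max(0))
x=p[140:215,285:395,::-1];x2=p[20:140,300:390,::-1]
cv2.imwrite('pics/c2.png',cv2.resize(x,None,fx=7,fy=7,interpolation=cv2.INTER_CUBIC))
```

```text
rect ((537.7887573242188, -18.516799926757812), (147.5332489013672, 348.61749267578125), 9.664759635925293)
edges 165 [-71.2  72.8]
edges 100 [-71.9  72.5]
edges 70 [-72.4  72.4]
edges 40 [-71.2  71.9]
y ends [-169.   173.6]
[(-20, 114.3), (-17, 114.3), (-14, 115.7), (-11, 117.4), (-8, 119.6), (-5, 121.4), (-2, 124.4), (1, 126.5), (4, 128.3), (7, 128.9), (10, 130.8), (13, 134.2), (16, 135.8), (19, 134.6), (22, 133.1), (25, 131.2), (28, 129.3), (31, 126.9), (34, 124.1), (37, 122.7), (40, 121.6), (43, 119.2), (46, 117.8), (49, 115.2), (52, 115.1), (55, 116.8)]
pad [-525.97552947   35.15166524   57.00969929] [328.55689546  64.27022006  65.98754295]
lever 367 [   5. -163.  132.] [9835. 7499. 9000.] [ 0.60159837 -0.13889992  0.18465608]
green 36 [-41.07010655   7.92203844  84.13242218] [315, 159]
black 42 [-26.572481   -27.37145464  97.38403182] [-43.44459977 -46.56504263  85.16661036] [-17.19480247  -5.20661332 113.21168269]
```

View pics/c2.png

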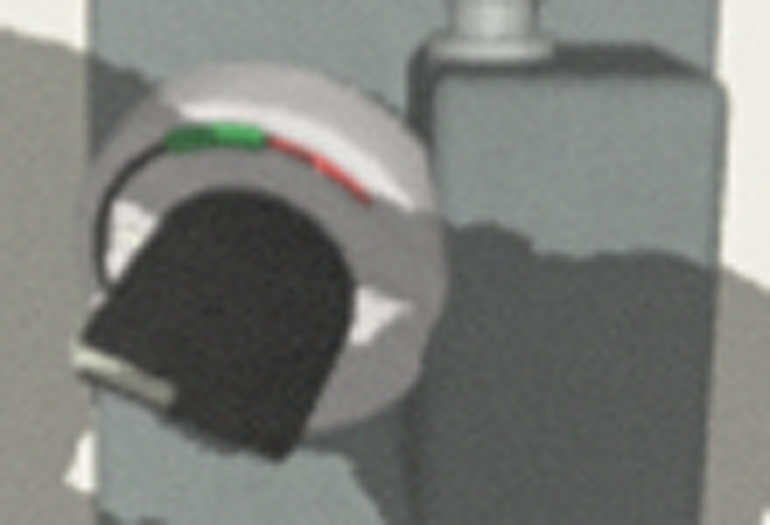

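The crop shows the white pointer end at (125,375), pointing left and slightly up. The green arc is at (215,135) and the red at (320,170), so clockwise takes the pointer to green. Now the jar, with one look on the way.

Call:
step_arm --deltas '[{"x":0.051,"y":-0.0015,"z":0,"wx":0,"wy":0,"wz":0,"fingers":0},{"x":0.051,"y":-0.0015,"z":0,"wx":0,"wy":0,"wz":0,"fingers":0},{"x":0.051,"y":-0.0015,"z":0,"wx":0,"wy":0,"wz":0,"fingers":0},{"x":0.051,"y":-0.0015,"z":0,"wx":0,"wy":0,"wz":0,"fingers":0},{"x":0.051,"y":-0.0015,"z":0,"wx":0,"wy":0,"wz":0,"fingers":0},{"x":0,"y":0,"z":0,"wx":0,"wy":0,"wz":0,"fingers":0}]'

```text
clock: 3.2
tcp_pos: [0.4542, 0.2193, 0.3302]
orientation: [[-0.169, 0.986, -0.0], [0.986, 0.169, 0.0], [0.0, -0.0, -1.0]]
wrist_force: [0.3, -0.2, 0.1]
grip_width: 1.001
grip_force: 0.0
```

Run:
```python
from h import *
m,p,d=snap('wrist','w3')
P=np.array([[pt(m,u,v,d[v,u]) if d[v,u]>0 else [9,9,9] for u in range(640)] for v in range(400)])
s=(np.hypot(P[...,0]-.444,P[...,1]-.348)<.045)&(P[...,2]>.093)&(P[...,2]<.115)
X=P[s];(cx,cy),r=cv2.minEnclosingCircle(X[:,:2].astype(np.float32)*1000);print(s.sum(),cx,cy,r,X.mean(0),p[s].mean(0))
o=get_obs();t=np.array(o['tcp_pos']);R=np.array(o['orientation'])
print(t,R.T@(np.array([cx/1000,cy/1000,.060])-t))
# nut dial plane from w2
m,p,d=load('w2');P=np.load('pics/P2.npy')
rows,cols=np.mgrid[:400,:640]
u=(cols-285)*7;v=(rows-140)*7
s=(np.hypot(u-268,v-250)<165)&(p.min(2)>95)&(P[...,2]>.04)&(P[...,2]<.11)
X=P[s];
for _ in range(5):
  c=X.mean(0);n=np.linalg.svd(X-c,full_matrices=False)[2][2];n*=np.sign(n[2]);X=X[abs((X-c)@n)<.002]
print(s.sum(),len(X),c,n,np.degrees(np.arccos(n[2])),np.degrees(np.arctan2(n[1],n[0])))
```

```text
2278 443.88836669921875 342.75360107421875 32.5150146484375 [0.44372717 0.34271299 0.09908506] [203.51799824 124.89903424 111.04609306]
[0.45468447 0.21789881 0.33018447] [0.12509599 0.0103694  0.2700896 ]
823 645 [ 0.51652994 -0.03259592  0.08049104] [-0.23506315 -0.39961581  0.8860319 ] 27.6212246358237 -120.46501438069237
```

Call:
step_arm --deltas '[{"x":0.042,"y":0.0035,"z":0.02,"wx":0,"wy":0,"wz":0,"fingers":0},{"x":0.042,"y":0.0035,"z":0.04,"wx":0,"wy":0,"wz":0,"fingers":0},{"x":0.041,"y":0.0034,"z":0.04,"wx":0,"wy":0,"wz":0,"fingers":0},{"x":0,"y":0,"z":0.04,"wx":0,"wy":0,"wz":0,"fingers":0},{"x":0,"y":0,"z":0.04,"wx":0,"wy":0,"wz":0,"fingers":0},{"x":0,"y":0,"z":0.04,"wx":0,"wy":0,"wz":0,"fingers":0},{"x":0,"y":0,"z":0.03,"wx":0,"wy":0,"wz":0,"fingers":0},{"x":0,"y":0,"z":0.02,"wx":0,"wy":0,"wz":0,"fingers":0},{"x":0,"y":0,"z":0,"wx":0,"wy":0,"wz":0,"fingers":0}]'

```text
clock: 4.38
tcp_pos: [0.4447, 0.3406, 0.059]
orientation: [[-0.164, 0.987, -0.003], [0.987, 0.164, -0.002], [-0.002, -0.003, -1.0]]
wrist_force: [0.7, 0.4, 0.3]
grip_width: 0.994
grip_force: 0.0
```

Call:
step_arm --deltas '[{"x":0,"y":0,"z":0,"wx":0,"wy":0,"wz":0,"fingers":120},{"x":0,"y":0,"z":0,"wx":0,"wy":0,"wz":0,"fingers":120},{"x":0,"y":0,"z":0,"wx":0,"wy":0,"wz":0,"fingers":120},{"x":0,"y":0,"z":0,"wx":0,"wy":0,"wz":0,"fingers":120},{"x":0,"y":0,"z":0,"wx":0,"wy":0,"wz":0,"fingers":120}]' --newtons 40

```text
clock: 5.0
tcp_pos: [0.4454, 0.3432, 0.0618]
orientation: [[-0.166, 0.986, 0.003], [0.986, 0.166, 0.001], [0.0, 0.003, -1.0]]
wrist_force: [0.0, -2.3, 7.2]
grip_width: 0.742
grip_force: 42.9
```

Call:
step_arm --deltas '[{"x":0,"y":0,"z":-0.01,"wx":0,"wy":0,"wz":0,"fingers":120},{"x":0,"y":0,"z":-0.02,"wx":0,"wy":0,"wz":0,"fingers":120},{"x":0,"y":0,"z":-0.03,"wx":0,"wy":0,"wz":0,"fingers":120},{"x":0,"y":0,"z":-0.03,"wx":0,"wy":0,"wz":0,"fingers":120},{"x":0,"y":0,"z":-0.02,"wx":0,"wy":0,"wz":0,"fingers":120},{"x":0,"y":0,"z":0,"wx":0,"wy":0,"wz":0,"fingers":120}]'

```text
clock: 5.75
tcp_pos: [0.4449, 0.3435, 0.1717]
orientation: [[-0.166, 0.986, 0.002], [0.986, 0.166, 0.001], [0.001, 0.003, -1.0]]
wrist_force: [-0.0, -0.2, -5.3]
grip_width: 0.735
grip_force: 45.5
```

Call:
step_arm --deltas '[{"x":-0.02,"y":0.004,"z":0,"wx":0,"wy":0,"wz":0,"fingers":120},{"x":-0.04,"y":0.007,"z":0,"wx":0,"wy":0,"wz":0,"fingers":120},{"x":-0.045,"y":0.0075,"z":0,"wx":0,"wy":0,"wz":0,"fingers":120},{"x":-0.045,"y":0.0075,"z":0,"wx":0,"wy":0,"wz":0,"fingers":120},{"x":-0.045,"y":0.0075,"z":0,"wx":0,"wy":0,"wz":0,"fingers":120},{"x":-0.04,"y":0.007,"z":0,"wx":0,"wy":0,"wz":0,"fingers":120},{"x":-0.03,"y":0.006,"z":0,"wx":0,"wy":0,"wz":0,"fingers":120},{"x":-0.013,"y":0.002,"z":0,"wx":0,"wy":0,"wz":0,"fingers":120},{"x":0,"y":0,"z":0,"wx":0,"wy":0,"wz":0,"fingers":120},{"x":0,"y":0,"z":0,"wx":0,"wy":0,"wz":0,"fingers":120}]'

```text
clock: 7.0
tcp_pos: [0.5379, 0.0778, 0.1699]
orientation: [[-0.167, 0.986, -0.001], [0.986, 0.167, 0.0], [0.0, -0.001, -1.0]]
wrist_force: [-0.2, 0.2, -5.9]
grip_width: 0.735
grip_force: 45.5
```

Run:
```python
from h import *
o=get_obs();print(o['tcp_pos'],np.round(o['orientation'],3),o['wrist_force'],o['moment'])
a=snap('side','d4');b=snap('wrist','w4')
x=cv2.resize(a[1][120:280,240:400],None,fx=3,fy=3,interpolation=cv2.INTER_CUBIC)
y=cv2.resize(b[1],(768,480))[:, 240:560]
cv2.imwrite('pics/c4.png',np.hstack([x,y])[:,:,::-1])
m,p,d=b
P=np.array([[pt(m,u,v,d[v,u]) if d[v,u]>0 else [9,9,9] for u in range(640)] for v in range(400)])
t=np.array(o['tcp_pos'])
s=(np.hypot(P[...,0]-t[0],P[...,1]-t[1])<.06)&(p[...,0]>1.5*p[...,2])&(P[...,2]<.24)
X=P[s];print(s.sum(),X.min(0),X.max(0)); T=X[abs(X[:,2]-np.percentile(X[:,2],80))<.006]
print(cv2.minEnclosingCircle(T[:,:2].astype(np.float32)*1000),np.median(T[:,2]))
```

```text
[0.53792781 0.07782539 0.16990678] [[-0.167  0.986 -0.001]
 [ 0.986  0.167  0.   ]
 [ 0.    -0.001 -1.   ]] [-0.20614902  0.21748028 -5.9479006 ] [ 0.0232177  -0.00145563 -0.05645093]
15593 [0.50397646 0.05916114 0.14809082] [0.56991388 0.11155237 0.23988881]
((537.2047119140625, 78.8594970703125), 32.780818939208984) 0.20748389400327316
```

View pics/c4.png

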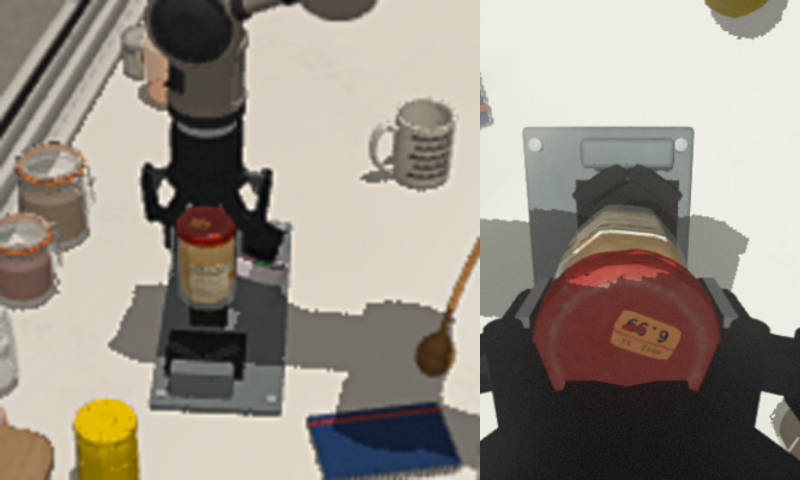

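The jar hangs upright over the gap: lid top at z 0.2075, centre (0.537,0.079). The wrist crop shows the V jaw at (625,190) just ahead of it. Lowering now.

Call:
step_arm --deltas '[{"x":-0.001,"y":0.0005,"z":0.02,"wx":0,"wy":0,"wz":0,"fingers":120},{"x":-0.001,"y":0,"z":0.03,"wx":0,"wy":0,"wz":0,"fingers":120},{"x":0,"y":0,"z":0.025,"wx":0,"wy":0,"wz":0,"fingers":120},{"x":0,"y":0,"z":0.012,"wx":0,"wy":0,"wz":0,"fingers":120},{"x":0,"y":0,"z":0.004,"wx":0,"wy":0,"wz":0,"fingers":120},{"x":0,"y":0,"z":0,"wx":0,"wy":0,"wz":0,"fingers":120},{"x":0,"y":0,"z":0.002,"wx":0,"wy":0,"wz":0,"fingers":120},{"x":0,"y":0,"z":0,"wx":0,"wy":0,"wz":0,"fingers":120}]'

```text
clock: 8.1
tcp_pos: [0.5396, 0.0751, 0.0778]
orientation: [[-0.166, 0.986, 0.001], [0.986, 0.166, -0.0], [-0.0, 0.001, -1.0]]
wrist_force: [-0.2, 0.9, -6.5]
grip_width: 0.738
grip_force: 45.6
```

Call:
step_arm --deltas '[{"x":0,"y":0,"z":0.0015,"wx":0,"wy":0,"wz":0,"fingers":120},{"x":0,"y":0,"z":0.0015,"wx":0,"wy":0,"wz":0,"fingers":120},{"x":0,"y":0,"z":0,"wx":0,"wy":0,"wz":0,"fingers":120}]'

```text
clock: 8.48
tcp_pos: [0.5393, 0.0751, 0.0741]
orientation: [[-0.166, 0.986, -0.0], [0.986, 0.166, -0.0], [-0.0, -0.0, -1.0]]
wrist_force: [-0.1, 0.3, -5.6]
grip_width: 0.739
grip_force: 45.6
```

Call:
step_arm --deltas '[{"x":0,"y":0,"z":0.001,"wx":0,"wy":0,"wz":0,"fingers":120},{"x":0,"y":0,"z":0,"wx":0,"wy":0,"wz":0,"fingers":120}]'

```text
clock: 8.72
tcp_pos: [0.5395, 0.0751, 0.0739]
orientation: [[-0.166, 0.986, 0.0], [0.986, 0.166, -0.0], [-0.0, 0.0, -1.0]]
wrist_force: [-2.8, -0.4, 2.8]
grip_width: 0.736
grip_force: 45.3
```

Contact. Releasing and retreating upward.

Call:
step_arm --deltas '[{"x":0,"y":0,"z":0,"wx":0,"wy":0,"wz":0,"fingers":60},{"x":0,"y":0,"z":0,"wx":0,"wy":0,"wz":0,"fingers":0},{"x":0,"y":0,"z":0,"wx":0,"wy":0,"wz":0,"fingers":0},{"x":0,"y":0,"z":0,"wx":0,"wy":0,"wz":0,"fingers":0}]'

```text
clock: 9.22
tcp_pos: [0.5396, 0.0751, 0.0733]
orientation: [[-0.166, 0.986, 0.0], [0.986, 0.166, -0.0], [-0.0, 0.0, -1.0]]
wrist_force: [-0.4, -0.5, 0.1]
grip_width: 1.001
grip_force: 0.0
```

Call:
step_arm --deltas '[{"x":0,"y":0,"z":-0.02,"wx":0,"wy":0,"wz":0,"fingers":0},{"x":0,"y":0,"z":-0.03,"wx":0,"wy":0,"wz":0,"fingers":0},{"x":0,"y":0,"z":-0.05,"wx":0,"wy":0,"wz":0,"fingers":0},{"x":0,"y":0,"z":-0.06,"wx":0,"wy":0,"wz":0,"fingers":0},{"x":0,"y":0,"z":-0.06,"wx":0,"wy":0,"wz":0,"fingers":0},{"x":-0.05,"y":0,"z":-0.03,"wx":0,"wy":0,"wz":0,"fingers":0},{"x":-0.05,"y":-0.01,"z":0,"wx":0,"wy":0,"wz":0,"fingers":0},{"x":-0.04,"y":-0.01,"z":0,"wx":0,"wy":0,"wz":0,"fingers":0},{"x":0,"y":0,"z":0,"wx":0,"wy":0,"wz":0,"fingers":0}]'

```text
clock: 10.35
tcp_pos: [0.5427, -0.0688, 0.3231]
orientation: [[-0.162, 0.987, -0.0], [0.987, 0.162, -0.001], [-0.001, -0.0, -1.0]]
wrist_force: [-0.0, 0.6, -0.4]
grip_width: 1.001
grip_force: 0.0
```

Run:
```python
from h import *
o=get_obs();print(o['clock'],o['tcp_pos'])
m,p,d=snap('wrist','w5')
P=np.array([[pt(m,u,v,d[v,u]) if d[v,u]>0 else [9,9,9] for u in range(640)] for v in range(400)]);np.save('pics/P5.npy',P)
s=(np.hypot(P[...,0]-.539,P[...,1]-.078)<.06)&(P[...,2]>.106)&(P[...,2]<.125)
X=P[s];(cx,cy),r=cv2.minEnclosingCircle(X[:,:2].astype(np.float32)*1000);print(s.sum(),cx,cy,r,X.mean(0))
yaw=np.radians(9.55);R=np.array([[np.cos(yaw),-np.sin(yaw)],[np.sin(yaw),np.cos(yaw)]])
print('jar in vice (seat 16.7,100)',(np.array([cx,cy])-[537.4,-19.7])@R)
cv2.imwrite('pics/w5b.png',cv2.resize(p[100:310,220:460,::-1],None,fx=2.8,fy=2.8,interpolation=cv2.INTER_CUBIC))
```

```text
10.35 [ 0.54270739 -0.06880103  0.3231335 ]
2608 537.628662109375 75.21334838867188 32.51170349121094 [0.53728056 0.07508916 0.11109527]
jar in vice (seat 16.7,100) [15.97239966 93.56002585]
```

View pics/w5b.png

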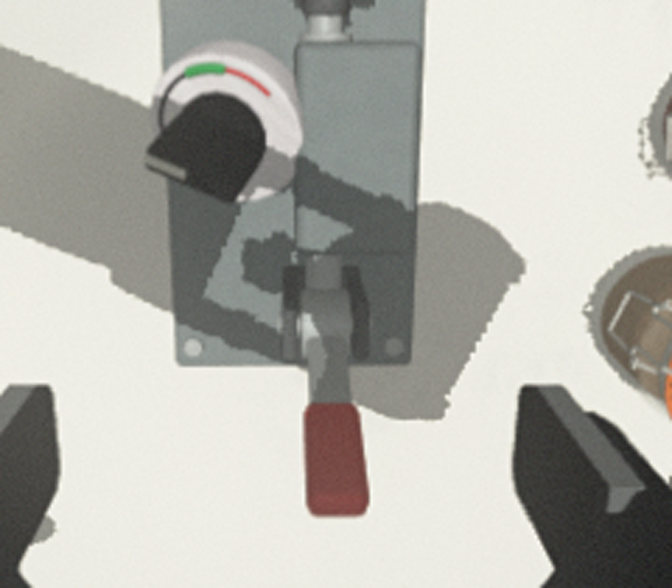

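The crop shows the nut bar's pointer end at (168,163) with the green arc at (205,70), and the lever handle at (335,460). The jar stands 6 mm short of home, which is within tolerance. Fitting the nut pose next.

Run:
```python
from h import *
m,p,d=load('w5');P=np.load('pics/P5.npy');rows,cols=np.mgrid[:400,:640]
u=(cols-220)*2.8;v=(rows-100)*2.8
q=p.astype(int)
s=(np.hypot(u-228,v-120)<74)&(q.min(2)>75)&(q.max(2)-q.min(2)<25)&(P[...,2]>.05)&(P[...,2]<.11)&(v<150)
X=P[s]
for _ in range(6):
  c=X.mean(0);n=np.linalg.svd(X-c,full_matrices=False)[2][2];n*=np.sign(n[2]);k=abs((X-c)@n)<.0015;X=X[k]
print(s.sum(),len(X),c,n,np.degrees(np.arccos(n[2])),np.degrees(np.arctan2(n[1],n[0])))
e2=np.cross(n,[1,0,0]);e2/=np.linalg.norm(e2);e1=np.cross(e2,n)   # e1~world x, e2~world y in plane
A=np.stack([e1,e2,n],1)
reg=(u>130)&(u<300)&(v>40)&(v<215)&(P[...,2]>.03)&(P[...,2]<.2)
Y=(P-c)@A*1000
print(np.histogram(Y[reg][:,2],bins=np.arange(-20,60,3)))
D=Y[s];print('dial circ',cv2.minEnclosingCircle(Y[s&(abs(Y[...,2])<1.5)][:,:2].astype(np.float32)))
T=reg&(Y[...,2]>36)&(Y[...,2]<48);t=Y[T]
print('top',T.sum(),t.mean(0),cv2.minAreaRect(t[:,:2].astype(np.float32)))
r=cv2.minAreaRect(t[:,:2].astype(np.float32));print(cv2.boxPoints(r))
w=T&(q.min(2)>70);print('white',w.sum(),Y[w].mean(0) if w.any() else 0)
DD=reg&(Y[...,2]>4)&(Y[...,2]<14)&(q.max(2)<70);print('disc',DD.sum(),cv2.minEnclosingCircle(Y[DD][:,:2].astype(np.float32)))
gg=(q[...,1]>q[...,0]+30)&(q[...,1]>q[...,2]+20)&reg;print('green',gg.sum(),Y[gg].mean(0))
np.savez('pics/nut.npz',c=c,A=A)
lev=(q[...,0]>90)&(q[...,1]<70)&(q[...,2]<70)&(u>280)&(u<390)&(v>380)
Z=P[lev];Z=Z[Z[:,2]<1];print('lever',len(Z),Z.min(0),Z.max(0),Z.mean(0))
```

```text
944 422 [ 0.51503643 -0.03042073  0.08073169] [-0.21885715 -0.33013391  0.91821193] 23.333937440235136 -123.54176968241319
(array([  3,  29,  59,  55,  68, 271, 679, 350, 307,  71,  49,  51,  42,
        46,  51,  49,  52,  52,  51, 130, 221,   0,   0,   0,   0,   0]), array([-20, -17, -14, -11,  -8,  -5,  -2,   1,   4,   7,  10,  13,  16,
        19,  22,  25,  28,  31,  34,  37,  40,  43,  46,  49,  52,  55,
        58]))
dial circ ((-6.325016021728516, -13.227593421936035), 37.178653717041016)
top 363 [ -8.38898511 -21.12810745  40.14553011] ((-9.467769622802734, -22.351682662963867), (14.345810890197754, 46.824588775634766), 82.56298065185547)
[[-33.611546 -26.433846]
 [ 12.819141 -32.494648]
 [ 14.676006 -18.26952 ]
 [-31.75468  -12.208717]]
white 103 [-19.78045175 -22.46061072  40.57992702]
disc 378 ((-6.740102767944336, -17.755037307739258), 21.798011779785156)
green 47 [-20.03961164  12.90226013   3.2701223 ]
lever 102 [ 0.56756958 -0.17308485  0.13170538] [ 0.59131267 -0.15407395  0.18361767] [ 0.58069351 -0.1590754   0.14608311]
```

```bash
cat > nutfit.py <<'E'
from h import *
def fit(f,cx,cy,rad,show=True):
  m,p,d=load(f)
  rows,cols=np.mgrid[:400,:640]
  P=np.array([[pt(m,u,v,d[v,u]) if d[v,u]>0 else [9,9,9] for u in range(640)] for v in range(400)])
  reg=(np.hypot(cols-cx,rows-cy)<rad)&(P[...,2]>.05)&(P[...,2]<.16)
  X=P[reg];rng=np.random.default_rng(0);best=(0,)
  for i in range(4000):
    a=X[rng.choice(len(X),3,False)];n=np.cross(a[1]-a[0],a[2]-a[0]);l=np.linalg.norm(n)
    if l<1e-6: continue
    n/=l;n*=np.sign(n[2])
    if not .82<n[2]<.93: continue
    h=(X-a[0])@n
    k=abs(h)<.0012; k2=abs(h-.042)<.0012   # plate and bar top together
    if k.sum()+k2.sum()>best[0]: best=(k.sum()+k2.sum(),k,k2)
  k,k2=best[1:]
  for _ in range(5):
    c1,c2=X[k].mean(0),X[k2].mean(0)
    n=np.linalg.svd(np.vstack([X[k]-c1,X[k2]-c2]),full_matrices=False)[2][2];n*=np.sign(n[2])
    k=abs((X-c1)@n)<.0015;k2=abs((X-c2)@n)<.0015
  e2=np.cross(n,[1,0,0]);e2/=np.linalg.norm(e2);A=np.stack([np.cross(e2,n),e2,n],1)
  Y=(X[k2]-c1)@A*1000
  # keep largest blob about median
  Y=Y[np.hypot(*(Y[:,:2]-np.median(Y[:,:2],0)).T)<27]
  r=cv2.minAreaRect(Y[:,:2].astype(np.float32))
  top=c1+A@np.r_[r[0],Y[:,2].mean()]/1000
  print(k.sum(),k2.sum(),'n',n.round(3),'tilt',np.degrees(np.arccos(n[2])).round(1),'az',np.degrees(np.arctan2(n[1],n[0])).round(1),'h',Y[:,2].mean().round(1),'rect',r)
  b=cv2.boxPoints(r);e=b[1]-b[0] if np.linalg.norm(b[1]-b[0])>np.linalg.norm(b[2]-b[1]) else b[2]-b[1]
  y=A@np.r_[e/np.linalg.norm(e),0]
  print('grip',top-n*.012,'bar dir +-',y.round(3));return top-n*.012,n,y
E
python3 - <<'E'
from nutfit import *
fit('w2',285+255/7,140+270/7,28)
fit('w5',220+225/2.8,100+125/2.8,38)
E
```

```text
899 228 n [-0.243 -0.413  0.878] tilt 28.6 az -120.5 h 42.4 rect ((-4.920936584472656, -12.276582717895508), (14.08340835571289, 44.192867279052734), 83.82335662841797)
grip [ 0.50008485 -0.05975495  0.09789293] bar dir +- [ 0.964 -0.2    0.173]
1090 273 n [-0.242 -0.41   0.879] tilt 28.4 az -120.6 h 42.5 rect ((-8.107601165771484, -11.164875030517578), (13.763848304748535, 44.81535339355469), 84.29232025146484)
grip [ 0.50024425 -0.0595938   0.09799566] bar dir +- [ 0.965 -0.192  0.176]
```

```bash
cat > goal.py <<'E'
from h import *
from scipy.spatial.transform import Rotation as Ro
g=np.array([.5002,-.0597,.0979]);n=np.array([-.2425,-.4115,.8785]);n/=np.linalg.norm(n)
py=np.array([-.965,.196,-.175]);py-=n*(py@n);py/=np.linalg.norm(py)
def go(pos,Rt):
  o=get_obs();t=np.array(o['tcp_pos']);R=np.array(o['orientation'])
  rv=Ro.from_matrix(R.T@Rt).as_rotvec();print('clock',o['clock'],'rotvec',rv.round(4),'rows',np.degrees(np.linalg.norm(rv))/10.5,'shift now-axes',(R.T@(pos-t)).round(4),'shift goal-axes',(Rt.T@(pos-t)).round(4),'joints',np.round(o['joint_positions'],2))
RN=np.stack([py,np.cross(-n,py),-n],1)
E
python3 - <<'E'
from goal import *
print(RN.round(3)); go(g+n*.10,RN)
m,p,d=load('w5');q=p.astype(int);rows,cols=np.mgrid[:400,:640];u=(cols-220)*2.8;v=(rows-100)*2.8
W=m['world_from_camera'];o=W[:3,3];f=g-.03*n
def ang(mask):
  r=[]
  for a,b in zip(cols[mask],rows[mask]):
    x,y=ray(m,a,b);k=W[:3,:3]@np.array([x,-y,-1]);X=o+k*((f-o)@n)/(k@n)-f
    r.append(np.arctan2(-(X@np.cross(n,py)),X@py))   # clockwise from pointer
  return np.array(r)
reg=(u>130)&(u<300)&(v>40)&(v<150)
G=ang((q[...,1]>q[...,0]+25)&(q[...,1]>q[...,2]+15)&reg);print('green cw from pointer',np.sort(G)[[0,len(G)//2,-1]].round(2),G.mean())
Rd=ang((q[...,0]>q[...,1]+40)&reg);print('red',Rd.min(),Rd.max())
E
```

```text
[[-0.965  0.1    0.243]
 [ 0.196  0.89   0.412]
 [-0.175  0.445 -0.879]]
clock 10.4 rotvec [-0.5146  0.1311 -1.2209] rows 7.26525020254959 shift now-axes [-0.0222 -0.0715  0.1374] shift goal-axes [ 0.0819 -0.0977  0.0907] joints [-0.26  0.34  1.31  0.    1.49 -0.43]
green cw from pointer [0.76 1.07 1.35] 1.062616313427964
red 1.4278459005337014 2.063258525031242
```

Call:
step_arm --deltas '[{"x":0,"y":0,"z":0,"wx":-0.0643,"wy":0.0164,"wz":-0.1526,"fingers":110},{"x":0,"y":0,"z":0,"wx":-0.0643,"wy":0.0164,"wz":-0.1526,"fingers":110},{"x":0,"y":0,"z":0,"wx":-0.0643,"wy":0.0164,"wz":-0.1526,"fingers":110},{"x":0,"y":0,"z":0,"wx":-0.0643,"wy":0.0164,"wz":-0.1526,"fingers":110},{"x":0,"y":0,"z":0,"wx":-0.0643,"wy":0.0164,"wz":-0.1526,"fingers":110},{"x":0,"y":0,"z":0,"wx":-0.0643,"wy":0.0164,"wz":-0.1526,"fingers":110},{"x":0,"y":0,"z":0,"wx":-0.0643,"wy":0.0164,"wz":-0.1526,"fingers":110},{"x":0,"y":0,"z":0,"wx":-0.0643,"wy":0.0164,"wz":-0.1526,"fingers":110},{"x":0,"y":0,"z":0,"wx":0,"wy":0,"wz":0,"fingers":110}]'

```text
clock: 11.52
tcp_pos: [0.543, -0.0659, 0.3227]
orientation: [[-0.966, 0.1, 0.24], [0.195, 0.89, 0.412], [-0.173, 0.445, -0.879]]
wrist_force: [-0.4, 0.2, -0.0]
grip_width: 0.573
grip_force: 0.0
```

Run:
```python
from goal import *
go(g+n*.08,RN);print(get_obs()['grip_width'])
```

```text
clock 11.525 rotvec [ 0.0003 -0.0024  0.    ] rows 0.013063736042208387 shift now-axes [ 0.0815 -0.0988  0.1098] shift goal-axes [ 0.0818 -0.0987  0.1097] joints [-0.54  0.28  1.49  0.51  1.4  -2.04]
0.5733344927080345
```

Call:
step_arm --deltas '[{"x":0.04,"y":-0.045,"z":0,"wx":0,"wy":0,"wz":0,"fingers":110},{"x":0.042,"y":-0.045,"z":0,"wx":0,"wy":0,"wz":0,"fingers":110},{"x":0,"y":-0.009,"z":0.04,"wx":0,"wy":0,"wz":0,"fingers":110},{"x":0,"y":0,"z":0.045,"wx":0,"wy":0,"wz":0,"fingers":110},{"x":0,"y":0,"z":0.025,"wx":0,"wy":0,"wz":0,"fingers":110},{"x":0,"y":0,"z":0,"wx":0,"wy":0,"wz":0,"fingers":110},{"x":0,"y":0,"z":0,"wx":0,"wy":0,"wz":0,"fingers":110}]'

```text
clock: 12.4
tcp_pos: [0.4812, -0.0933, 0.1694]
orientation: [[-0.965, 0.098, 0.242], [0.193, 0.891, 0.411], [-0.176, 0.443, -0.879]]
wrist_force: [0.4, 0.0, 0.6]
grip_width: 0.569
grip_force: 0.0
```

Run:
```python
from goal import *
go(g-n*.001,RN)
```

```text
clock 12.4 rotvec [-0.0011 -0.0002  0.0026] rows 0.01530325711279409 shift now-axes [0.0007 0.0001 0.0823] shift goal-axes [0.0007 0.     0.0823] joints [-0.66  0.36  1.85  0.57  1.08 -2.38]
```

Call:
step_arm --deltas '[{"x":0.001,"y":0,"z":0.025,"wx":0,"wy":0,"wz":0,"fingers":110},{"x":0,"y":0,"z":0.025,"wx":0,"wy":0,"wz":0,"fingers":110},{"x":0,"y":0,"z":0.02,"wx":0,"wy":0,"wz":0,"fingers":110},{"x":0,"y":0,"z":0.012,"wx":0,"wy":0,"wz":0,"fingers":110},{"x":0,"y":0,"z":0,"wx":0,"wy":0,"wz":0,"fingers":110}]'

```text
clock: 13.02
tcp_pos: [0.4996, -0.0593, 0.0964]
orientation: [[-0.965, 0.098, 0.241], [0.193, 0.891, 0.412], [-0.175, 0.444, -0.879]]
wrist_force: [0.3, -0.2, -0.0]
grip_width: 0.567
grip_force: 0.0
```

Call:
step_arm --deltas '[{"x":0,"y":0,"z":0,"wx":0,"wy":0,"wz":0,"fingers":180},{"x":0,"y":0,"z":0,"wx":0,"wy":0,"wz":0,"fingers":230},{"x":0,"y":0,"z":0,"wx":0,"wy":0,"wz":0,"fingers":230},{"x":0,"y":0,"z":0,"wx":0,"wy":0,"wz":0,"fingers":230}]' --newtons 40

```text
clock: 13.52
tcp_pos: [0.4998, -0.0596, 0.097]
orientation: [[-0.965, 0.098, 0.243], [0.194, 0.891, 0.412], [-0.176, 0.444, -0.878]]
wrist_force: [-2.5, 0.0, 6.1]
grip_width: 0.157
grip_force: 40.5
```

Call:
step_arm --deltas '[{"x":0,"y":0,"z":0,"wx":0,"wy":0,"wz":0.133,"fingers":230},{"x":0,"y":0,"z":0,"wx":0,"wy":0,"wz":0.133,"fingers":230},{"x":0,"y":0,"z":0,"wx":0,"wy":0,"wz":0.133,"fingers":230},{"x":0,"y":0,"z":0,"wx":0,"wy":0,"wz":0.133,"fingers":230},{"x":0,"y":0,"z":0,"wx":0,"wy":0,"wz":0.133,"fingers":230},{"x":0,"y":0,"z":0,"wx":0,"wy":0,"wz":0.133,"fingers":230},{"x":0,"y":0,"z":0,"wx":0,"wy":0,"wz":0.133,"fingers":230},{"x":0,"y":0,"z":0,"wx":0,"wy":0,"wz":0.133,"fingers":230},{"x":0,"y":0,"z":0,"wx":0,"wy":0,"wz":0,"fingers":230},{"x":0,"y":0,"z":0,"wx":0,"wy":0,"wz":0,"fingers":230}]'

```text
clock: 14.78
tcp_pos: [0.5003, -0.059, 0.0975]
orientation: [[-0.383, 0.891, 0.244], [0.872, 0.262, 0.413], [0.304, 0.37, -0.878]]
wrist_force: [0.1, 2.9, 7.0]
grip_width: 0.153
grip_force: 40.4
```

Turned by about 1.06 rad. Open, back straight off and look.

Call:
step_arm --deltas '[{"x":0,"y":0,"z":0,"wx":0,"wy":0,"wz":0,"fingers":130},{"x":0,"y":0,"z":0,"wx":0,"wy":0,"wz":0,"fingers":130},{"x":0,"y":0,"z":0,"wx":0,"wy":0,"wz":0,"fingers":130},{"x":0,"y":0,"z":-0.03,"wx":0,"wy":0,"wz":0,"fingers":130},{"x":0,"y":0,"z":-0.05,"wx":0,"wy":0,"wz":0,"fingers":130},{"x":0,"y":0,"z":-0.06,"wx":0,"wy":0,"wz":0,"fingers":130},{"x":0,"y":0,"z":-0.06,"wx":0,"wy":0,"wz":0,"fingers":130},{"x":0,"y":0,"z":0,"wx":0,"wy":0,"wz":0,"fingers":130},{"x":0,"y":0,"z":0,"wx":0,"wy":0,"wz":0,"fingers":130}]'

```text
clock: 15.9
tcp_pos: [0.4508, -0.1414, 0.2711]
orientation: [[-0.382, 0.892, 0.241], [0.872, 0.263, 0.412], [0.305, 0.368, -0.879]]
wrist_force: [0.5, 0.0, -1.7]
grip_width: 0.486
grip_force: 0.0
```

Run:
```python
from h import *
o=get_obs();print(o['clock'],o['tcp_pos'],np.round(o['joint_positions'],2))
a=snap('wrist','w6');b=snap('side','d6')
cv2.imwrite('pics/c6.png',np.hstack([cv2.resize(a[1],(640,400)),cv2.resize(b[1][140:260,285:333],(160,400),interpolation=cv2.INTER_CUBIC)])[:,:,::-1])
```

```text
15.9 [ 0.45081514 -0.14135224  0.27108998] [-0.78  0.23  1.7   0.49  1.37 -1.27]
```

View pics/c6.png

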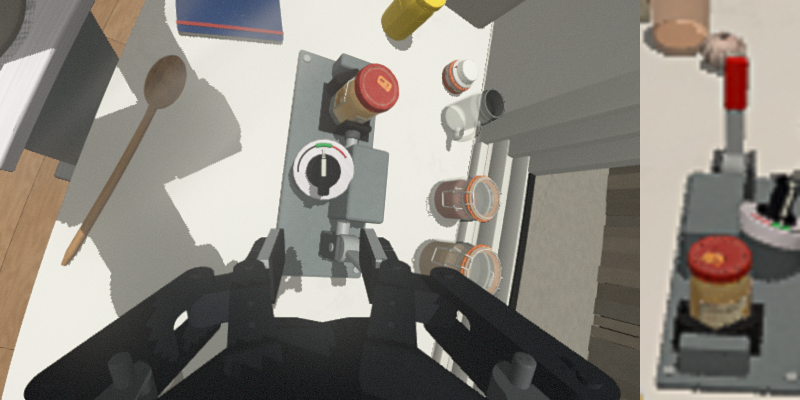

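The pointer (324,157) lines up with the green arc (324,146), the lever is still up and the jar is standing. I'll check the angle numerically and locate the lever.

Run:
```python
from goal import *
m,p,d=load('w6');q=p.astype(int);rows,cols=np.mgrid[:400,:640]
W=m['world_from_camera'];o=W[:3,3]
ref=py
def ang(mask,h):
  f=g+h*n;r=[]
  for a,b in zip(cols[mask],rows[mask]):
    x,y=ray(m,a,b);k=W[:3,:3]@np.array([x,-y,-1]);X=o+k*((f-o)@n)/(k@n)-f
    r.append((np.arctan2(-(X@np.cross(n,ref)),X@ref),np.linalg.norm(X)))
  return np.array(r)
reg=np.hypot(cols-323,rows-168)<33
G=ang((q[...,1]>q[...,0]+25)&(q[...,1]>q[...,2]+15)&reg,-.03);print('green',len(G),G[:,0].min(),G[:,0].mean(),G[:,0].max())
wm=(q.min(2)>120)&(abs(cols-324)<6)&(abs(rows-163)<13);A=ang(wm,.012);A=A[A[:,1]>.008];print('pointer',len(A),A.mean(0))
yaw=np.radians(9.6);R=np.array([[np.cos(yaw),-np.sin(yaw)],[np.sin(yaw),np.cos(yaw)]])
for f,b in(('d6',(295,330,140,190)),('w5',(320,360,235,290)),('s0',(340,370,195,240))):
  m,p,d=load(f);q=p.astype(int)
  s=(q[...,0]>100)&(q[...,1]<75)&(q[...,2]<75)&(cols>b[0])&(cols<b[1])&(rows>b[2])&(rows<b[3])&(d>0)
  X=np.array([pt(m,u,v,d[v,u]) for v,u in zip(*np.nonzero(s))]);X=X[X[:,2]>.1]
  V=np.c_[(X[:,:2]-[.5374,-.0197])@R,X[:,2]]*1000
  print(f,len(V),np.percentile(V,[3,50,97],0).round(1).tolist())
  z=V[:,2]
  for a in range(120,195,10):
    k=abs(z-a)<5
    if k.any():print(a,V[k].mean(0).round(1),V[k][:,1].min().round(1),V[k][:,1].max().round(1))
# pivot-ish points from w6: high-z near lever
```

```text
green 64 0.7695604848886967 1.0661522250362236 1.36286584050487
pointer 112 [1.04106686 0.02095045]
d6 97 [[8.5, -154.9, 130.2], [19.2, -142.4, 160.5], [30.2, -133.1, 185.2]]
130 [  19.2 -137.   131.6] -140.4 -132.4
140 [  18.4 -137.6  140. ] -142.7 -130.9
150 [  17.1 -140.7  149.5] -147.6 -134.0
160 [  18.6 -143.6  160.5] -154.2 -134.1
170 [  18.4 -147.6  170.1] -155.3 -139.9
180 [  20.2 -149.5  180.1] -157.1 -138.6
190 [  22.2 -147.6  186.2] -151.9 -142.4
w5 443 [[6.4, -159.5, 132.5], [17.8, -146.9, 154.1], [27.9, -140.5, 183.1]]
130 [  17.4 -140.7  132.8] -142.1 -139.8
140 [  17.  -142.7  140.1] -145.5 -140.4
150 [  17.3 -145.6  150.2] -148.2 -143.5
160 [  17.2 -148.5  160.3] -150.8 -146.5
170 [  18.3 -151.4  169.2] -154.1 -149.1
180 [  18.2 -156.2  180.3] -162.0 -152.0
190 [   9.8 -159.   185.1] -159.0 -159.0
s0 106 [[1.1, -168.1, 133.2], [9.0, -158.5, 161.4], [22.5, -146.8, 184.5]]
130 [  10.1 -153.1  132.5] -154.4 -151.4
140 [  10.2 -151.8  139.1] -157.7 -142.1
150 [   9.4 -154.9  149.2] -159.2 -143.1
160 [   9.1 -158.6  159.8] -163.8 -149.2
170 [   9.6 -162.5  169.2] -167.9 -156.3
180 [  12.3 -162.7  180.1] -169.9 -153.0
190 [  14.4 -162.1  185.8] -164.6 -159.6
```

The nut is at 1.04 against the arc's middle at 1.07, so it's well inside green. Next I'll close the fist, point it straight down and plan the lever push.

```bash
cat >> goal.py <<'E'
yw=np.radians(9.6);vx=np.array([np.cos(yw),np.sin(yw),0]);vy=np.array([-np.sin(yw),np.cos(yw),0]);vz=np.array([0,0,1.])
RL=np.stack([vy,vx,-vz],1)
def V(x,y,z): return np.array([.5374,-.0197,0])+(vx*x+vy*y+vz*z)/1000
def arc(ph,off=5,r=105,py_=-122.5):
  return V(17.3,py_-r*np.sin(ph)+off*np.cos(ph)+11,60+r*np.cos(ph)+off*np.sin(ph)+11)
E
python3 - <<'E'
from goal import *
go(V(17.3,-108,270),RL)
ph=np.linspace(.285,1.57,13);L=[arc(a) for a in ph]
print((RL.T@(L[0]-V(17.3,-108,270))).round(4))
for a,b,c in zip(L,L[1:],ph[1:]):print(c.round(2),(RL.T@(b-a)).round(4),b.round(3))
E
```

```text
clock 16.0 rotvec [ 0.352  -0.3537  0.1795] rows 2.8939302710747183 shift now-axes [-0.0316  0.113   0.0367] shift goal-axes [-0.0032  0.1229  0.0004] joints [-0.78  0.24  1.7   0.49  1.37 -1.27]
[-0.0282  0.      0.0968]
0.39 [-0.0108 -0.      0.0032] [ 0.579 -0.162  0.17 ]
0.5 [-0.0104  0.      0.0044] [ 0.581 -0.172  0.166]
0.61 [-0.0098 -0.      0.0054] [ 0.582 -0.182  0.16 ]
0.71 [-0.0092  0.      0.0065] [ 0.584 -0.191  0.154]
0.82 [-0.0085  0.      0.0074] [ 0.585 -0.199  0.146]
0.93 [-0.0076 -0.      0.0083] [ 0.587 -0.207  0.138]
1.03 [-0.0067 -0.      0.009 ] [ 0.588 -0.213  0.129]
1.14 [-0.0057  0.      0.0097] [ 0.589 -0.219  0.119]
1.25 [-0.0046 -0.      0.0103] [ 0.589 -0.223  0.109]
1.36 [-0.0035  0.      0.0107] [ 0.59  -0.227  0.098]
1.46 [-0.0023 -0.      0.011 ] [ 0.59  -0.229  0.087]
1.57 [-0.0011  0.      0.0112] [ 0.591 -0.23   0.076]
```

Call:
step_arm --deltas '[{"x":0,"y":0,"z":0,"wx":0.088,"wy":-0.0884,"wz":0.0449,"fingers":255},{"x":0,"y":0,"z":0,"wx":0.088,"wy":-0.0884,"wz":0.0449,"fingers":255},{"x":0,"y":0,"z":0,"wx":0.088,"wy":-0.0884,"wz":0.0449,"fingers":255},{"x":0,"y":0,"z":0,"wx":0.088,"wy":-0.0884,"wz":0.0449,"fingers":255},{"x":0,"y":0.03,"z":0,"wx":0,"wy":0,"wz":0,"fingers":255},{"x":0,"y":0.05,"z":0,"wx":0,"wy":0,"wz":0,"fingers":255},{"x":-0.003,"y":0.043,"z":0,"wx":0,"wy":0,"wz":0,"fingers":255},{"x":0,"y":0,"z":0,"wx":0,"wy":0,"wz":0,"fingers":255},{"x":0,"y":0,"z":0,"wx":0,"wy":0,"wz":0,"fingers":255}]'

```text
clock: 17.12
tcp_pos: [0.5722, -0.1235, 0.2705]
orientation: [[-0.167, 0.986, -0.001], [0.986, 0.167, -0.001], [-0.001, -0.001, -1.0]]
wrist_force: [-0.2, 0.0, -0.8]
grip_width: -0.003
grip_force: 0.0
```

Run:
```python
from goal import *
go(V(17.3,-110,173),RL)
```

```text
clock 17.125 rotvec [-0.0012  0.0008  0.0004] rows 0.008217639094819531 shift now-axes [-0.0018  0.0005  0.0975] shift goal-axes [-0.0019  0.0003  0.0975] joints [-0.34  0.44  1.3  -0.    1.41 -0.51]
```

Call:
step_arm --deltas '[{"x":0,"y":0,"z":0.04,"wx":0,"wy":0,"wz":0,"fingers":255},{"x":0,"y":0,"z":0.04,"wx":0,"wy":0,"wz":0,"fingers":255},{"x":0,"y":0,"z":0.017,"wx":0,"wy":0,"wz":0,"fingers":255},{"x":-0.01,"y":0,"z":0,"wx":0,"wy":0,"wz":0,"fingers":255},{"x":-0.01,"y":0,"z":0,"wx":0,"wy":0,"wz":0,"fingers":255},{"x":-0.008,"y":0,"z":0,"wx":0,"wy":0,"wz":0,"fingers":255},{"x":0,"y":0,"z":0,"wx":0,"wy":0,"wz":0,"fingers":255}]'

```text
clock: 18.0
tcp_pos: [0.5781, -0.1529, 0.1758]
orientation: [[-0.165, 0.986, 0.003], [0.986, 0.165, -0.003], [-0.003, 0.003, -1.0]]
wrist_force: [0.5, -0.3, -0.4]
grip_width: -0.001
grip_force: 0.0
```

Call:
step_arm --deltas '[{"x":-0.0108,"y":0,"z":0.0032,"wx":0,"wy":0,"wz":0,"fingers":255},{"x":-0.0104,"y":0,"z":0.0044,"wx":0,"wy":0,"wz":0,"fingers":255},{"x":-0.0098,"y":0,"z":0.0054,"wx":0,"wy":0,"wz":0,"fingers":255},{"x":-0.0092,"y":0,"z":0.0065,"wx":0,"wy":0,"wz":0,"fingers":255},{"x":0,"y":0,"z":0,"wx":0,"wy":0,"wz":0,"fingers":255}]'

```text
clock: 18.62
tcp_pos: [0.5842, -0.1925, 0.1546]
orientation: [[-0.165, 0.986, 0.001], [0.986, 0.165, -0.002], [-0.002, 0.0, -1.0]]
wrist_force: [-1.4, -0.0, -0.1]
grip_width: 0.003
grip_force: 0.0
```

```bash
cat > lev.py <<'E'
from goal import *
def lev(f):
  m,p,d=snap('side',f);q=p.astype(int);rows,cols=np.mgrid[:400,:640]
  s=(q[...,0]>100)&(q[...,1]<75)&(q[...,2]<75)&(cols>290)&(cols<345)&(rows>120)&(rows<215)&(d>0)
  X=np.array([pt(m,u,v,d[v,u]) for v,u in zip(*np.nonzero(s))])-[.5374,-.0197,0]
  if len(X)<5: return print('few',len(X))
  L=np.c_[X@vx,X@vy,X[:,2]]*1000;print(len(L),np.percentile(L,[3,50,97],0).round(0).tolist())
  c=np.median(L,0);print('phi',np.arctan2(-(c[1]+122.5),c[2]-60))
if __name__=='__main__':
  import sys;lev(sys.argv[1])
E
python3 lev.py d7
```

```text
104 [[-3.0, -183.0, 108.0], [18.0, 70.0, 114.0], [41.0, 89.0, 135.0]]
phi -1.2992310138057024
```

```bash
sed -i "s/  if len(X)<5/  X=X[X@vy<-.1]\n  if len(X)<5/" lev.py; python3 lev.py d8
```

```text
47 [[7.0, -187.0, 114.0], [18.0, -172.0, 126.0], [30.0, -161.0, 138.0]]
phi 0.6403793109754433
```

The lever is following (phi about 0.65–0.7). Continuing along the arc.

Call:
step_arm --deltas '[{"x":-0.0085,"y":0,"z":0.0074,"wx":0,"wy":0,"wz":0,"fingers":255},{"x":-0.0076,"y":0,"z":0.0083,"wx":0,"wy":0,"wz":0,"fingers":255},{"x":-0.0067,"y":0,"z":0.009,"wx":0,"wy":0,"wz":0,"fingers":255},{"x":-0.0057,"y":0,"z":0.0097,"wx":0,"wy":0,"wz":0,"fingers":255},{"x":-0.0046,"y":0,"z":0.0103,"wx":0,"wy":0,"wz":0,"fingers":255},{"x":0,"y":0,"z":0,"wx":0,"wy":0,"wz":0,"fingers":255}]'

```text
clock: 19.48
tcp_pos: [0.5897, -0.2246, 0.1098]
orientation: [[-0.166, 0.986, 0.001], [0.986, 0.166, -0.001], [-0.001, 0.0, -1.0]]
wrist_force: [0.1, 1.2, 0.4]
grip_width: 0.0
grip_force: 0.0
```

Call:
step_arm --deltas '[{"x":-0.0035,"y":0,"z":0.0107,"wx":0,"wy":0,"wz":0,"fingers":255},{"x":-0.0023,"y":0,"z":0.0095,"wx":0,"wy":0,"wz":0,"fingers":255},{"x":0,"y":0,"z":0,"wx":0,"wy":0,"wz":0,"fingers":255},{"x":-0.0011,"y":0,"z":0.005,"wx":0,"wy":0,"wz":0,"fingers":255},{"x":0,"y":0,"z":0,"wx":0,"wy":0,"wz":0,"fingers":255}]'

```text
clock: 20.1
tcp_pos: [0.5913, -0.231, 0.0856]
orientation: [[-0.166, 0.986, 0.002], [0.986, 0.166, -0.002], [-0.002, 0.002, -1.0]]
wrist_force: [0.5, 0.4, -0.7]
grip_width: 0.001
grip_force: 0.0
```

```bash
python3 lev.py d9
python3 - <<'E'
from goal import *
m,p,d=snap('scene','s9');m2,p2,d2=load('d9')
a=cv2.resize(p[170:270,290:390],(480,480),interpolation=cv2.INTER_CUBIC)
b=cv2.resize(p2[135:265,285:350],(240,480),interpolation=cv2.INTER_CUBIC)
cv2.imwrite('pics/c9.png',np.hstack([a,b])[:,:,::-1])
E
```

```text
21 [[8.0, -209.0, 68.0], [19.0, -200.0, 73.0], [30.0, -188.0, 78.0]]
phi 1.4070556682662851
```

View pics/c9.png

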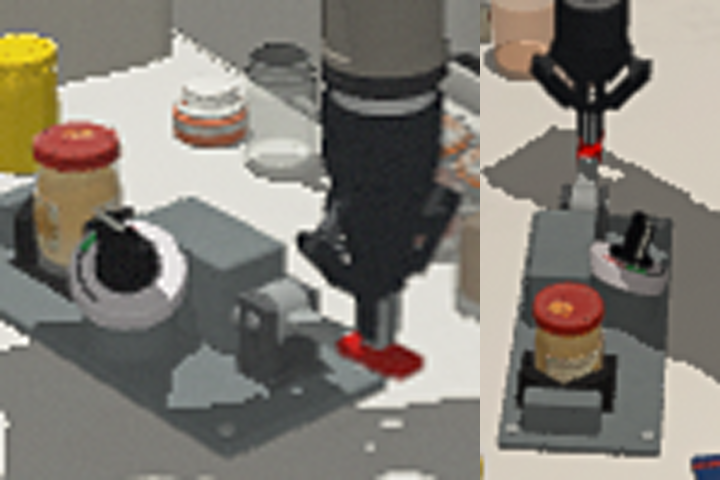

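The crop shows the red handle almost flat under the fist at (380,355), and the jar at (75,200) is standing in the V. Pressing down further in small steps.

Call:
step_arm --deltas '[{"x":0,"y":0,"z":0.004,"wx":0,"wy":0,"wz":0,"fingers":255},{"x":0,"y":0,"z":0.003,"wx":0,"wy":0,"wz":0,"fingers":255},{"x":0,"y":0,"z":0,"wx":0,"wy":0,"wz":0,"fingers":255}]'

```text
clock: 20.58
tcp_pos: [0.5915, -0.2317, 0.079]
orientation: [[-0.166, 0.986, 0.003], [0.986, 0.166, -0.003], [-0.003, 0.002, -1.0]]
wrist_force: [0.4, -1.7, 1.8]
grip_width: 0.002
grip_force: 1.1
```

Call:
step_arm --deltas '[{"x":0,"y":0,"z":0.002,"wx":0,"wy":0,"wz":0,"fingers":255},{"x":0,"y":0,"z":0,"wx":0,"wy":0,"wz":0,"fingers":255},{"x":0,"y":0,"z":0.001,"wx":0,"wy":0,"wz":0,"fingers":255},{"x":0,"y":0,"z":0,"wx":0,"wy":0,"wz":0,"fingers":255}]'

```text
clock: 21.08
tcp_pos: [0.5917, -0.2317, 0.0776]
orientation: [[-0.166, 0.986, 0.004], [0.986, 0.166, -0.003], [-0.004, 0.003, -1.0]]
wrist_force: [-3.2, -0.7, 11.9]
grip_width: 0.003
grip_force: 6.1
```

Call:
step_arm --deltas '[{"x":0,"y":0,"z":0.001,"wx":0,"wy":0,"wz":0,"fingers":255},{"x":0,"y":0,"z":0,"wx":0,"wy":0,"wz":0,"fingers":255}]'

```text
clock: 21.32
tcp_pos: [0.5918, -0.2318, 0.0774]
orientation: [[-0.166, 0.986, 0.004], [0.986, 0.166, -0.004], [-0.004, 0.004, -1.0]]
wrist_force: [-5.0, 0.2, 16.2]
grip_width: 0.005
grip_force: 8.4
```

Call:
step_arm --deltas '[{"x":0,"y":0,"z":-0.01,"wx":0,"wy":0,"wz":0,"fingers":255},{"x":0,"y":0,"z":-0.04,"wx":0,"wy":0,"wz":0,"fingers":255},{"x":0,"y":0,"z":-0.06,"wx":0,"wy":0,"wz":0,"fingers":255},{"x":0,"y":0,"z":-0.06,"wx":0,"wy":0,"wz":0,"fingers":255},{"x":0,"y":0,"z":-0.06,"wx":0,"wy":0,"wz":0,"fingers":255},{"x":0,"y":0,"z":0,"wx":0,"wy":0,"wz":0,"fingers":255}]'

```text
clock: 22.08
tcp_pos: [0.5924, -0.2311, 0.3106]
orientation: [[-0.166, 0.986, 0.012], [0.986, 0.167, -0.006], [-0.008, 0.01, -1.0]]
wrist_force: [-0.2, -0.6, -0.3]
grip_width: -0.001
grip_force: 0.0
```

```bash
python3 lev.py d10
python3 - <<'E'
from goal import *
m,p,d=snap('wrist','w10');q=p.astype(int)
P=np.array([[pt(m,u,v,d[v,u]) if d[v,u]>0 else [9,9,9] for u in range(640)] for v in range(400)])-[.5374,-.0197,0]
L=np.stack([P@vx,P@vy,P[...,2]],-1)*1000
s=(q[...,0]>90)&(q[...,1]<75)&(q[...,2]<75)&(L[...,1]<-150)&(L[...,1]>-300);X=L[s]
print('handle',len(X),np.percentile(X,[3,50,97],0).round(1).tolist(),'slope',np.polyfit(X[:,1],X[:,2],1)[0])
t=(abs(L[...,1]-97)<45)&(abs(L[...,0]-17)<45)&(abs(L[...,2]-112)<6);T=L[t]
if len(T)>10:print('lid',len(T),cv2.minEnclosingCircle(T[:,:2].astype(np.float32)),np.median(T[:,2]))
k=(L[...,2]>57)&(L[...,2]<66)&(abs(L[...,1]-60)<25)&(abs(L[...,0]-17)<35);print('pad y',k.sum(),np.percentile(L[k][:,1],[2,98]) if k.any() else 0)
E
```

```text
51 [[7.0, -242.0, 60.0], [19.0, -214.0, 66.0], [30.0, -190.0, 72.0]]
phi 1.50263383940635
handle 239 [[5.7, -247.6, 64.9], [22.1, -223.7, 66.6], [27.7, -193.6, 68.3]] slope -0.00920561224587655
pad y 0 0
```

The handle is level at z 67 mm. Final numeric check of jar and nut from the earlier viewpoint.

Call:
step_arm --deltas '[{"x":0.05,"y":-0.005,"z":-0.005,"wx":0,"wy":0,"wz":0,"fingers":255},{"x":0.06,"y":-0.01,"z":-0.005,"wx":0,"wy":0,"wz":0,"fingers":255},{"x":0.05,"y":-0.01,"z":0,"wx":0,"wy":0,"wz":0,"fingers":255},{"x":0,"y":0,"z":0,"wx":0,"wy":0,"wz":0,"fingers":255},{"x":0,"y":0,"z":0,"wx":0,"wy":0,"wz":0,"fingers":255}]'

```text
clock: 22.8
tcp_pos: [0.5394, -0.0772, 0.3131]
orientation: [[-0.167, 0.986, -0.0], [0.986, 0.167, -0.002], [-0.002, -0.001, -1.0]]
wrist_force: [-0.2, -0.6, 0.0]
grip_width: -0.001
grip_force: 0.0
```

Run:
```python
from goal import *
from nutfit import fit
m,p,d=snap('wrist','w11');q=p.astype(int)
P=np.array([[pt(m,u,v,d[v,u]) if d[v,u]>0 else [9,9,9] for u in range(640)] for v in range(400)])
D=P-[.5374,-.0197,0];L=np.stack([D@vx,D@vy,D[...,2]],-1)*1000
t=(abs(L[...,1]-97)<45)&(abs(L[...,0]-17)<45)&(abs(L[...,2]-112)<6);T=L[t]
print('lid',len(T),cv2.minEnclosingCircle(T[:,:2].astype(np.float32)),np.percentile(T[:,2],[5,50,95]))
k=np.argwhere(np.linalg.norm(P-g,axis=-1)<.025);r,c=k.mean(0);print(r,c)
gg,nn,y=fit('w11',c,r,36)
print('cw turn',np.arctan2(-(y@np.cross(n,py)),y@py)%np.pi)
h=(q[...,0]>90)&(q[...,1]<75)&(q[...,2]<75)&(L[...,1]<-150)&(L[...,1]>-300);print('handle z',np.percentile(L[h][:,2],[5,50,95]) if h.any() else None)
```

```text
lid 2863 ((15.395951271057129, 98.06166076660156), 32.300052642822266) [109.45808052 111.16378554 112.69524342]
151.4647137150466 294.68841544607193
1048 286 n [-0.243 -0.416  0.876] tilt 28.8 az -120.3 h 42.4 rect ((-4.390146255493164, -4.873279571533203), (12.951364517211914, 46.024436950683594), 24.27336311340332)
grip [ 0.49981835 -0.05904988  0.09814431] bar dir +- [ 0.399 -0.866 -0.301]
cw turn 1.0449434534573427
handle z None
```

The locking push moved the jar about 4.5 mm towards home and it stands upright. The nut is in green and the lever is flat.

```bash
python3 -c "
from rig import *
print(close_job())"
```

```text
the job is handed in; nothing more can be done
None
```

The job is handed in: the jar stands upright, pushed home in the V to within measuring error (about 2 mm). The nut pointer is in the green arc, 0.02 rad from its middle, and the lever lies flat. It took about 23 s of the 67 s, and I touched none of the other things.

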